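Collect the stripped gearbox's drive parts in the parts tray

TASK

The gearbox has been stripped: put its three drive parts, the flat-sided motor, the brass cylinder with the square black head, and the larger of the two toothed gears, into the open metal tray, in any order. Each must end up inside the tray on its floor, beside the others rather than piled on them, set down rather than dropped from a height or thrown. Leave the tray and everything else (small gear, smooth steel bush, glue bottle, screwdriver) where they are.

Things in the scene. Friction and masses are not known exactly. Their poses are not given: they have to be found in the camera images.
- tray: Loose open-topped bare-metal tray, 220 (its x) by 150 (its y) by 40 mm high (z), walls and floor about 4 mm thick, inside 212 by 142 mm, 0.6 kg, empty at first. Origin: centre of its underside; z up. It stands on the mat, 3 mm above the work surface.
- motor: Loose small electric motor lying on its flat: a steel can with rounded corners and a black rear cap, 52 mm long without its shaft (along x, from -30 to about +22 mm), 30 mm wide (y), 24 mm high (z); a thin shaft with a small brass pinion sticks out to x = +35 mm. About 0.12 kg. Origin: centre of the underside; grip it across y at the origin. The mat it lies on is 3 mm above the work surface.
- motor_mid (a point): Middle of the motor, 12 mm above motor's origin.
- cylinder: Loose brass cylinder, 28 mm diameter, lying along its x from -42 to +28 mm, with a square black head (28 by 28 mm, x = 28 to 42 mm) that keeps it from rolling and a thin black nozzle, 8 mm diameter, out to x = +56 mm. About 0.13 kg. Origin: on the underside; the axis is 14 mm above it; grip it across y at the origin. The mat it lies on is 3 mm above the work surface.
- cylinder_mid (a point): Point on the cylinder's axis, 14 mm above cylinder's origin.
- big_gear: Loose toothed steel gear lying flat, the larger of two: 50 mm over the teeth, 14 mm thick, with a central hub of 12 mm diameter reaching 20 mm above the underside. About 0.10 kg. Origin: centre of the underside; z up. Grip it across the rim, in any direction. The mat it lies on is 3 mm above the work surface.
- big_gear_mid (a point): Centre of the large gear, 7 mm above big_gear's origin.
- small_gear: Bystander: the smaller toothed gear lying flat, 30 mm over the teeth, 12 mm thick, hub reaching 16 mm. Origin: centre of the underside.
- bush: Bystander: smooth dark steel bush standing on end, 34 mm outside and 22 mm inside diameter, 24 mm high. Origin: centre of the underside.
- glue: Bystander: white glue bottle with red cap, 34 mm diameter, 90 mm high, upright beyond the parts. Origin: centre of the underside.
- driver: Bystander: screwdriver about 170 mm long lying roughly along world y beyond the parts. Origin: under its middle.

How it is judged:
At the end, for the whole second after the job is handed in: Motor, cylinder and large gear at rest in the tray: each one's middle within 100 mm (tray x) and 66 mm (tray y) of its centre and at most 27 mm (motor), 28 mm (cylinder), 26 mm (gear) above its underside, so not piled or on the rim. Tray level, within 40 mm of its start (x of motor_mid in the frame of tray between -0.1 and 0.1 m and y of motor_mid in the frame of tray between -0.066 and 0.066 m and z of motor_mid in the frame of tray between 0 and 0.027 m and linear speed of each of motor, cylinder, big_gear below 0.03 m/s and x of cylinder_mid in the frame of tray between -0.1 and 0.1 m and y of cylinder_mid in the frame of tray between -0.066 and 0.066 m and z of cylinder_mid in the frame of tray between 0 and 0.028 m and x of big_gear_mid in the frame of tray between -0.1 and 0.1 m and y of big_gear_mid in the frame of tray between -0.066 and 0.066 m and z of big_gear_mid in the frame of tray between 0 and 0.026 m and distance of tray from where it was at the start of the episode below 0.04 m and angle between tray's own z axis and vertical below 0.1 rad); the robot touches nothing.
It fails at once if the small gear, bush, glue bottle or screwdriver is moved by more than 20 mm, or the bottle knocked over (distance of any of small_gear, bush, glue, driver from where it was at the start of the episode above 0.02 m or angle between glue's own z axis and vertical above 0.5 rad).
It fails at once if the tray is pushed more than 40 mm (distance of tray from where it was at the start of the episode above 0.04 m).
It fails at once if a part falls free of the fingers faster than 1.1 m/s (a drop of about 60 mm) ((linear speed of motor above 1.1 m/s and contact force between the fingers and motor below 0.05 N) or (linear speed of cylinder above 1.1 m/s and contact force between the fingers and cylinder below 0.05 N) or (linear speed of big_gear above 1.1 m/s and contact force between the fingers and big_gear below 0.05 N)).
It also fails if it takes over 72 s, if anything falls off the work surface, if the arm or the gripper's body presses on something with over 40 N, if the wrist force passes 120 N, or if a joint passes its speed limit or range.

ROBOT

A 7-joint arm with a two-finger parallel gripper is mounted at the origin on the work surface. World frame = base frame: x ahead of the robot, y to its left, z up, the work surface at z = 0. Lengths are in m, angles in rad, forces in N, time in s.
With the tool pointing down it reaches from about 0.4 to 0.85 m from the base axis. Payload 4.4 kg.
Tool frame: the origin (TCP) lies at the very end of the fingers, on their centre line; the grasp point (between the pads) lies 19 mm behind it (ctrl.grip_point_offset is the z of the grasp point in the tool frame, in m); z points along the fingers, y is the line along which they close (so a half turn about z gives the same grasp; the last joint's range is limited). The gripper opens to 94 mm and grips with 3 to 60 N. Pads are 16 mm wide; open, the fingers measure 119 mm over their backs; the gripper's body (75 mm by 177 mm) begins 78 mm behind the grasp point.
Start: joints at [-1.358, 0.628, 0.038, 1.517, -0.027, 0.996, -0.02], TCP at [0.179, 0.625, 0.205] pointing down, gripper open.
Joint ranges: [-3.06, 3.06], [-0.37, 2.12], [-1.25, 1.32], [0.18, 2.47], [-1.1, 4.24], [0.23, 1.98], [-2.94, 2.94]. Speed limits (rad/s): [2.57, 2.57, 3.14, 3.14, 3.14, 3.14, 3.14].

INTERFACE

Orientations are given as a unit quaternion [w, x, y, z].
In Python, from rig import ctrl gives the robot as it stands.
- The arm moves only by the tool jog_arm, never from a script. Its argument "moves" is a list of rows, each an object with "slide": the shift along the tool's x, y, z scaled (see below), a list of three; "turn": the turn about the tool's z scaled (see below). In form: [{"slide": [dx, dy, dz], "turn": turn}, ...]. A call has 1 to 5 rows; each row is the pose to reach, as a shift and turn from the pose commanded when the call began, along the tool's axes at that moment; what a row does not reach only later rows make up. The controller multiplies each number of a shift by 0.4 m and each number of a turn by pi/2 rad. A row lasts 1/10 s, in which the tool goes at most 50 mm and 8.59 degrees, less where a joint would pass 70% of its speed; a pose out of reach is approached as far as the arm can. A call with a number of a shift or a turn outside -1 to 1 is refused whole. A call with a gripper value outside its range is refused whole. "gripper" is the closure in counts, from 0 (fully open) to 255 (shut), set as the call begins (left out, the last holds). The fingers move at their own pace and stop on an object; "newtons" is the grip in N (left out, the last holds). Time passes only in rows, so rows that repeat a pose let the fingers close. It gives the time, the measured TCP pose, the force, the opening and the grip force at its end, in the units of the state.
- ctrl.get_state(): the state, without advancing time (a new reading comes with each control period).
- ctrl.grab_frame(name): name is "scene" or "side" or "wrist"; returns the picture (420x560x3 uint8, red, green, blue); there is no depth.
- ctrl.camera_model(name): a dict with "intrinsics" (3x3 intrinsics, pixels), "dist_coeffs" ([k1, k2, p1, p2, k3] as OpenCV has them; the pictures are not rectified), "rvec" (rotation vector, rad) and "tvec" (3), from world to camera coordinates, as OpenCV has them; the wrist camera has in their place "T_tool_cam" (4x4, takes a point from camera to tool coordinates, whose origin is the TCP and whose axes are the flange's). Camera axes: x right, y down, z forward; pixel columns grow to the right and rows downward; lengths in m; the calibration is good to about 2 mm. A picture is of the moment at which its call begins: read the wrist's pose just before it. camera_model takes no time and is no camera call.
- ctrl.close_job(): hands the job in; it is judged then, once.
The state is a dict: "clock": time; "joint_pos": joint angles; "dq": joint speeds; "effort": joint torques, N m; "eef_pos": TCP position; "tcp_rot": TCP orientation; "wrist_force": force on the tool from outside, world axes, zero at the start; "torque": the same for the moment, N m; "grip_width": finger opening in m; "grasp_force": force on a finger pad.
Only numpy, scipy, OpenCV 4.12 (cv2) and the standard library are available. Lean on these libraries where they do the work, as an engineer would, in place of code of your own. Each camera call takes 0.05 s, during which the arm holds its last target. There are 200 camera calls.

## Working session

There is one attempt and no reset: what is moved stays moved. The work goes in short steps, Python scripts to look and compute and a tool call to move; the robot and the scene stay as the last step left them, time stands still between calls to the robot, and variables do not carry over. Pictures are saved under pics/ and viewed, at most 10 in all, crops included, and the job is handed in when it is done.

Besides the shell and the picture viewer there is one more tool, called after "Call:" as name(argument=value, ...) on one line, values as JSON. jog_arm: Moves the arm, as the interface text tells. Its arguments: {"type":"object","properties":{"moves":{"type":"array","items":{"type":"object","properties":{"slide":{"type":"array","items":{"type":"number"}},"turn":{"type":"number"}}}},"gripper":{"type":"number"},"newtons":{"type":"number"}},"required":["moves"]}

```bash
mkdir -p pics && ls && python3 - <<'E'
from rig import ctrl
import cv2,numpy as np
s=ctrl.get_state(); print(s['clock'],s['eef_pos'],s['tcp_rot'],s['grip_width'])
for n in ('scene','side'):
    m=ctrl.camera_model(n); print(n,m)
    cv2.imwrite(f'pics/{n}0.png',ctrl.grab_frame(n)[:,:,::-1])
print(ctrl.camera_model('wrist')); print(ctrl.grip_point_offset)
E
```

```text
pics
0.0 [0.1786786  0.62430811 0.20458454] [-1.14866964e-04  1.38934029e-01  9.90301236e-01 -8.85048423e-04] 0.09378840361251232
scene {'intrinsics': array([[411.3449639 ,   0.        , 284.65493833],
       [  0.        , 411.3449639 , 210.47969164],
       [  0.        ,   0.        ,   1.        ]]), 'dist_coeffs': array([-0.12170939,  0.        ,  0.        ,  0.        ,  0.        ]), 'rvec': array([ 1.49848758,  2.38341114, -0.62836724]), 'tvec': array([ 0.29728494, -0.45640785,  1.28860714])}
side {'intrinsics': array([[464.78358649,   0.        , 290.09932046],
       [  0.        , 464.78358649, 202.96883227],
       [  0.        ,   0.        ,   1.        ]]), 'dist_coeffs': array([-0.01270243,  0.        ,  0.        ,  0.        ,  0.        ]), 'rvec': array([ 2.20866498, -0.20854813,  0.12123549]), 'tvec': array([-0.61272037,  0.09057043,  0.8924907 ])}
{'intrinsics': array([[331.39901567,   0.        , 277.70480846],
       [  0.        , 331.39901567, 209.39294422],
       [  0.        ,   0.        ,   1.        ]]), 'dist_coeffs': array([-0.06335056,  0.        ,  0.        ,  0.        ,  0.        ]), 'T_tool_cam': array([[ 3.38029505e-04, -9.58941735e-01, -2.83602953e-01,
         8.26453291e-02],
       [ 9.99999032e-01,  7.06916478e-04, -1.19837446e-03,
        -6.63424591e-04],
       [ 1.34965489e-03, -2.83602273e-01,  9.58941046e-01,
        -1.79951254e-01],
       [ 0.00000000e+00,  0.00000000e+00,  0.00000000e+00,
         1.00000000e+00]])}
-0.0188
```

View pics/scene0.png

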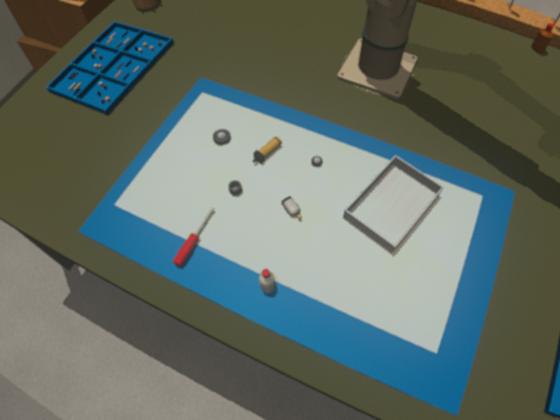

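View pics/side0.png

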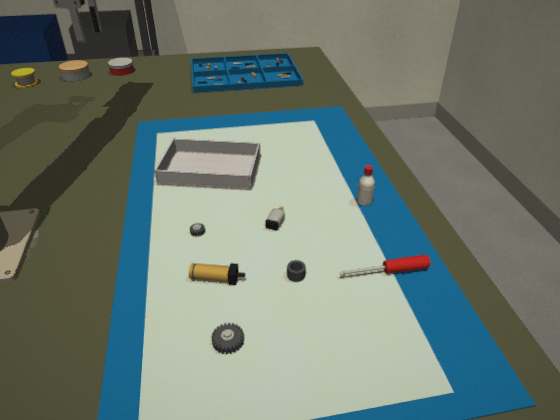

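The scene view shows the big gear at (222,136), cylinder (267,150), small gear (317,160), bush (235,188), motor (291,207, pinion at 300,217) and tray (395,204). The side view shows the tray at (210,165), motor (275,218), cylinder (213,272, head to the right) and big gear (228,338).

```bash
cat > h.py <<'E'
from rig import ctrl
import cv2,numpy as np
from scipy.spatial.transform import Rotation as R
def cam(n,s=None):
    m=ctrl.camera_model(n)
    if n=='wrist':
        s=s or ctrl.get_state(); q=s['tcp_rot']
        T=np.eye(4);T[:3,:3]=R.from_quat([q[1],q[2],q[3],q[0]]).as_matrix();T[:3,3]=s['eef_pos']
        T=T@m['T_tool_cam']; return m['intrinsics'],m['dist_coeffs'],T[:3,:3],T[:3,3]
    r=cv2.Rodrigues(m['rvec'])[0]; return m['intrinsics'],m['dist_coeffs'],r.T,-r.T@m['tvec']
def cast(c,px,z):
    p=cv2.undistortPoints(np.array(px,float).reshape(-1,1,2),c[0],c[1])[:,0]
    d=np.c_[p,np.ones(len(p))]@c[2].T
    return (c[3]+d*((z-c[3][2])/d[:,2])[:,None])[:,:2]
def tool(xy,z,s=None):
    "target TCP world -> slide numbers in tool frame"
    s=s or ctrl.get_state();q=s['tcp_rot']
    return R.from_quat([q[1],q[2],q[3],q[0]]).inv().apply(np.r_[xy,z]-s['eef_pos'])/0.4
E
cat > m.py <<'E'
from h import *
np.set_printoptions(precision=4,suppress=True)
seeds={'scene':dict(gear=(222,136),cyl=(267,150),motor=(291,207),small=(317,160),bush=(235,188)),
'side':dict(gear=(228,338),cyl=(213,272),motor=(275,218),small=(197,229),bush=(297,270))}
hz=dict(gear=.01,cyl=.017,motor=.015,small=.009,bush=.015)
for v in seeds:
    im=cv2.imread(f'pics/{v}0.png'); c=cam(v); hsv=cv2.cvtColor(im,cv2.COLOR_BGR2HSV)
    m=((hsv[...,2]<150)|(hsv[...,1]>70)).astype(np.uint8)
    n,l,st,ce=cv2.connectedComponentsWithStats(m)
    for k,(x,y) in seeds[v].items():
        w=l[y-5:y+6,x-5:x+6];w=w[w>0];i=np.bincount(w).argmax()
        ys,xs=np.nonzero(l==i);P=cast(c,np.c_[xs,ys],hz[k]);mu=P.mean(0)
        e,V=np.linalg.eigh(np.cov((P-mu).T));a=V[:,1];t=(P-mu)@a
        print(v,k,len(xs),mu,'axis',a,'ext',t.min(),t.max(),np.sqrt(e),'px',xs.min(),xs.max(),ys.min(),ys.max())
    tr={'scene':[(397,157),(441,187),(394,250),(345,211)],'side':[(178,141),(261,146),(251,186),(158,183)]}[v]
    print(v,'tray',cast(c,tr,.043).round(3).tolist())
    feat={'scene':[(280,143),(259,157),(300,217)],'side':[(191,271),(236,274),(281,209)]}[v]
    print('cyl tail, head, pinion',cast(c,feat,.017).round(3).tolist())
E
python3 m.py
```

```text
scene gear 241 [ 0.4668 -0.3008] axis [-0.7916 -0.611 ] ext -0.028711685849064514 0.03046437683444393 [0.0134 0.0156] px 213 230 129 145
scene cyl 429 [ 0.4606 -0.1605] axis [-0.9665  0.2568] ext -0.05288648106526789 0.055342497412765895 [0.0115 0.0284] px 253 281 137 164
scene motor 163 [ 0.595  -0.0241] axis [0.5048 0.8632] ext -0.03624084828772578 0.039004542241432606 [0.0088 0.0226] px 281 301 196 220
scene small 102 [ 0.4299 -0.0269] axis [-0.9485 -0.3169] ext -0.01625491737062381 0.018640775455589946 [0.0085 0.0097] px 311 322 156 166
scene bush 194 [ 0.601  -0.1805] axis [-0.7193 -0.6947] ext -0.025147809941662963 0.02528574316028464 [0.0091 0.0134] px 228 242 180 196
scene tray [[0.349, 0.166], [0.389, 0.297], [0.605, 0.243], [0.558, 0.102]]
cyl tail, head, pinion [[0.421, -0.14], [0.488, -0.17], [0.606, 0.006]]
side gear 762 [ 0.4653 -0.302 ] axis [-0.0156  0.9999] ext -0.027763456469303747 0.031094785695767044 [0.0136 0.0152] px 211 244 323 354
side cyl 948 [ 0.4575 -0.1638] axis [-0.9483  0.3174] ext -0.053908432317540333 0.052280489955850225 [0.0126 0.028 ] px 189 245 263 285
side motor 219 [ 0.5853 -0.0371] axis [0.5558 0.8313] ext -0.02568005507530338 0.0535317812808915 [0.0094 0.0188] px 265 284 206 230
side small 168 [ 0.4285 -0.027 ] axis [-0.0666  0.9978] ext -0.01981558799014676 0.02185847123866649 [0.0083 0.0108] px 190 205 223 236
side bush 361 [ 0.5992 -0.1814] axis [0.2202 0.9755] ext -0.025753547854730458 0.02764887196006929 [0.0091 0.0144] px 287 305 260 281
side tray [[0.396, 0.284], [0.595, 0.224], [0.55, 0.058], [0.353, 0.105]]
cyl tail, head, pinion [[0.414, -0.15], [0.492, -0.172], [0.605, -0.0]]
```

Call:
jog_arm(moves=[{"slide": [-0.5, -0.41, -0.11], "turn": 0.45}, {"slide": [-0.5, -0.41, -0.11], "turn": 0.45}, {"slide": [-0.5, -0.41, -0.11], "turn": 0.45}, {"slide": [-0.5, -0.41, -0.11], "turn": 0.45}, {"slide": [-0.5, -0.41, -0.11], "turn": 0.45}])

```text
clock: 0.6
eef_pos: [0.3197, 0.4203, 0.2475]
tcp_rot: [-0.0, 0.475, 0.88, -0.0]
wrist_force: [1.0, 0.7, 0.7]
grip_width: 0.0942
grasp_force: 0.0
```

Call:
jog_arm(moves=[{"slide": [-0.65, 0.01, 0], "turn": 0.45}, {"slide": [-0.65, 0.01, 0], "turn": 0.45}, {"slide": [-0.65, 0.01, 0], "turn": 0.45}, {"slide": [-0.65, 0.01, 0], "turn": 0.45}, {"slide": [-0.65, 0.01, 0], "turn": 0.45}])

```text
clock: 1.1
eef_pos: [0.4609, 0.2143, 0.2473]
tcp_rot: [-0.0, 0.75, 0.661, -0.0]
wrist_force: [0.7, 0.3, -0.8]
grip_width: 0.0941
grasp_force: 0.0
```

```bash
python3 - <<'E'
from h import *
s=ctrl.get_state();print(s['clock'],s['eef_pos'],s['tcp_rot'],s['joint_pos'])
im=ctrl.grab_frame('wrist');cv2.imwrite('pics/w1.png',im[:,:,::-1]);np.save('w1.npy',np.r_[s['eef_pos'],s['tcp_rot']])
E
```

```text
1.1 [0.460912   0.21425391 0.24734637] [-1.05932586e-04  7.50480925e-01  6.60892101e-01 -2.84733274e-05] [-0.82898982  0.40777167  0.47972739  1.86150735 -0.23107115  0.92722984
 -0.36992712]
```

View pics/w1.png

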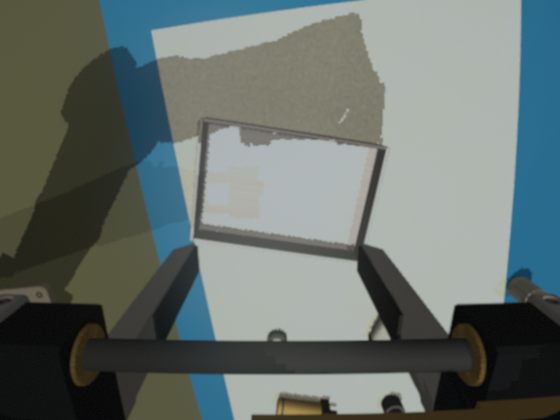

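The wrist view shows the empty tray, with outer rim corners at about (202,119), (385,147), (358,259) and (193,240). The small gear is at (277,337), and the motor at the right behind the finger.

```bash
python3 - <<'E'
from h import *
p=np.load('w1.npy');s0=dict(eef_pos=p[:3],tcp_rot=p[3:])
c=cam('wrist',s0);P=cast(c,[(202,119),(385,147),(358,259),(193,240)],.043);print(P.round(4))
print([np.linalg.norm(P[i]-P[i-1]).round(3) for i in range(4)],P.mean(0))
d=P[1]-P[0]+P[2]-P[3];print('tray x angle',np.degrees(np.arctan2(d[1],d[0])))
s=ctrl.get_state();print(tool([.59,-.025],.2,s))
E
```

```text
[[0.3858 0.2988]
 [0.5895 0.2416]
 [0.5501 0.1044]
 [0.347  0.1564]]
[np.float64(0.148), np.float64(0.212), np.float64(0.143), np.float64(0.21)] [0.4681322 0.2002869]
tray x angle -15.033794100128421
[-0.52490428  0.38636152  0.12498278]
```

Call:
jog_arm(moves=[{"slide": [-0.52, 0.39, 0.17], "turn": 0.28}, {"slide": [-0.52, 0.39, 0.17], "turn": 0.28}, {"slide": [-0.52, 0.39, 0.17], "turn": 0.28}, {"slide": [-0.52, 0.39, 0.17], "turn": 0.28}, {"slide": [-0.52, 0.39, 0.17], "turn": 0.28}])

```text
clock: 1.65
eef_pos: [0.5813, 0.0052, 0.1832]
tcp_rot: [-0.0, 0.875, 0.484, -0.0]
wrist_force: [0.7, 0.5, -0.0]
grip_width: 0.0939
grasp_force: 0.0
```

Call:
jog_arm(moves=[{"slide": [0, 0, 0], "turn": 0}, {"slide": [0, 0, 0], "turn": 0}])

```text
clock: 1.85
eef_pos: [0.5804, 0.005, 0.1833]
tcp_rot: [-0.0, 0.876, 0.482, -0.001]
wrist_force: [-0.8, 0.3, 0.6]
grip_width: 0.0942
grasp_force: 0.0
```

```bash
cat > look.py <<'E'
from h import *
import sys
s=ctrl.get_state();print(s['clock'],s['eef_pos'],s['tcp_rot'])
im=ctrl.grab_frame('wrist');cv2.imwrite(f'pics/{sys.argv[1]}.png',im[:,:,::-1]);np.save(sys.argv[1]+'.npy',np.r_[s['eef_pos'],s['tcp_rot']])
E
python3 look.py w2
```

```text
1.85 [0.58044944 0.00498627 0.18327905] [-3.03421932e-04  8.76025862e-01  4.82263197e-01 -8.97684204e-04]
```

View pics/w2.png

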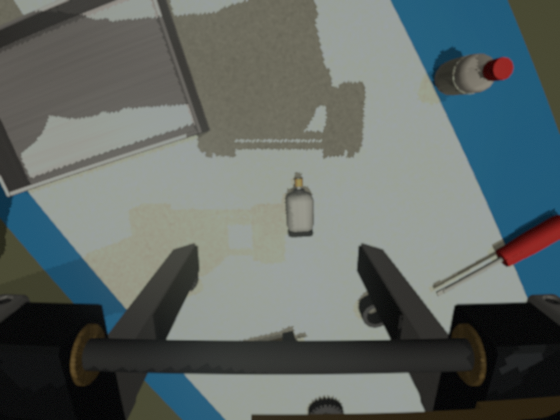

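The motor is upright in view: can spans columns 287–313, rear cap bottom at (301,236), can front at (298,190) and pinion tip at (297,178). The bush and glue are well clear.

```bash
python3 - <<'E'
from h import *
p=np.load('w2.npy');s0=dict(eef_pos=p[:3],tcp_rot=p[3:])
c=cam('wrist',s0);P=cast(c,[(297,179),(298.5,190),(301,236),(287,212),(313,212)],.015);print(P.round(4))
d=P[1]-P[2];print('len',np.linalg.norm(d),np.degrees(np.arctan2(d[1],d[0])))
u=d/np.linalg.norm(d); o=P[0]-u*.035; print(o,P[3:].mean(0),np.linalg.norm(P[3]-P[4]), P[2]+u*.03)
q=p[3:];y=R.from_quat([q[1],q[2],q[3],q[0]]).as_matrix()[:,1];print('tool y ang',np.degrees(np.arctan2(y[1],y[0])))
o=np.mean([o,P[2]+u*.03],0);print(o,tool(o,.007))
E
```

```text
[[ 0.6049  0.0044]
 [ 0.6    -0.0067]
 [ 0.5749 -0.0536]
 [ 0.5765 -0.0212]
 [ 0.6006 -0.0365]]
len 0.05313054717068671 61.74841734973681
[ 0.58838259 -0.02642846] [ 0.58855575 -0.02882343] 0.028588940963971264 [ 0.58909051 -0.0271239 ]
tool y ang -32.3333837211822
[ 0.58873655 -0.02677618] [-0.05989117  0.06345359  0.44133782]
```

Call:
jog_arm(moves=[{"slide": [-0.06, 0.063, 0.12], "turn": -0.044}, {"slide": [-0.06, 0.063, 0.24], "turn": -0.044}, {"slide": [-0.06, 0.063, 0.35], "turn": -0.044}, {"slide": [-0.06, 0.063, 0.42], "turn": -0.044}, {"slide": [-0.06, 0.063, 0.443], "turn": -0.044}])

```text
clock: 2.4
eef_pos: [0.5868, -0.0245, 0.0042]
tcp_rot: [-0.002, 0.857, 0.515, -0.002]
wrist_force: [-1.0, 0.3, -0.4]
grip_width: 0.0942
grasp_force: 0.0
```

Call:
jog_arm(moves=[{"slide": [0, 0, 0], "turn": 0}, {"slide": [0, 0, 0], "turn": 0}, {"slide": [0, 0, 0], "turn": 0}, {"slide": [0, 0, 0], "turn": 0}, {"slide": [0, 0, 0], "turn": 0}], gripper=255, newtons=30)

```text
clock: 2.9
eef_pos: [0.5901, -0.0273, 0.008]
tcp_rot: [0.0, 0.858, 0.514, 0.001]
wrist_force: [-0.0, 0.1, 0.3]
grip_width: 0.0577
grasp_force: 0.0
```

Call:
jog_arm(moves=[{"slide": [0, 0, 0.003], "turn": 0}, {"slide": [0, 0, 0.003], "turn": 0}, {"slide": [0, 0, 0.003], "turn": 0}, {"slide": [0, 0, 0.003], "turn": 0}, {"slide": [0, 0, 0.003], "turn": 0}])

```text
clock: 3.4
eef_pos: [0.5892, -0.0274, 0.0056]
tcp_rot: [-0.0, 0.858, 0.513, -0.0]
wrist_force: [-0.6, -0.3, 1.2]
grip_width: 0.03
grasp_force: 30.0
```

Call:
jog_arm(moves=[{"slide": [0, 0, 0], "turn": 0}, {"slide": [0, 0, 0], "turn": 0}, {"slide": [0, 0, 0], "turn": 0}])

```text
clock: 3.7
eef_pos: [0.5892, -0.0274, 0.0056]
tcp_rot: [-0.0, 0.858, 0.513, -0.0]
wrist_force: [-0.4, -0.8, 0.2]
grip_width: 0.0298
grasp_force: 30.0
```

Call:
jog_arm(moves=[{"slide": [0, 0, -0.1], "turn": 0}, {"slide": [0, 0, -0.2], "turn": 0}, {"slide": [0.05, -0.07, -0.28], "turn": -0.05}, {"slide": [0.11, -0.17, -0.285], "turn": -0.1}, {"slide": [0.18, -0.27, -0.285], "turn": -0.15}])

```text
clock: 4.2
eef_pos: [0.5288, 0.0874, 0.1211]
tcp_rot: [0.001, 0.792, 0.611, 0.002]
wrist_force: [-0.2, 0.2, -0.6]
grip_width: 0.0298
grasp_force: 30.0
```

```bash
cat > t.py <<'E'
from h import *
import sys
a=[float(v) for v in sys.argv[1:]]
s=ctrl.get_state();q=s['tcp_rot'];y=R.from_quat([q[1],q[2],q[3],q[0]]).as_matrix()[:,1]
ang=np.degrees(np.arctan2(y[1],y[0]));print(s['clock'],s['eef_pos'].round(4),'y ang',ang.round(1),s['grip_width'],s['joint_pos'].round(2))
print('slide',tool(a[:2],a[2],s).round(3),'turn',(-(a[3]-ang)/90).round(3))
E
python3 t.py .468 .2015 .12 -15
```

```text
4.2 [0.5288 0.0874 0.1211] y ang -14.7 0.029830273086406595 [-0.49  0.62  0.42  1.93 -0.39  0.67 -0.09]
slide [ 0.237 -0.219  0.002] turn 0.004
```

Call:
jog_arm(moves=[{"slide": [0.08, -0.07, 0], "turn": 0}, {"slide": [0.16, -0.145, 0], "turn": 0}, {"slide": [0.235, -0.22, 0], "turn": 0}, {"slide": [0.235, -0.22, 0.08], "turn": 0}, {"slide": [0.235, -0.22, 0.16], "turn": 0}])

```text
clock: 4.7
eef_pos: [0.4671, 0.2034, 0.0557]
tcp_rot: [0.0, 0.79, 0.613, 0.002]
wrist_force: [0.8, 0.4, -1.3]
grip_width: 0.0293
grasp_force: 30.0
```

Call:
jog_arm(moves=[{"slide": [0, 0, 0.05], "turn": 0}, {"slide": [0, 0, 0.05], "turn": 0}, {"slide": [0, 0, 0.05], "turn": 0}])

```text
clock: 5.0
eef_pos: [0.4674, 0.2001, 0.0359]
tcp_rot: [0.0, 0.792, 0.611, -0.0]
wrist_force: [0.7, -0.1, -0.6]
grip_width: 0.0295
grasp_force: 30.0
```

```bash
python3 t.py .468 .2015 .011 -15
```

```text
5.0 [0.4674 0.2001 0.0359] y ang -14.7 0.029482470443738612 [-0.67  0.73  0.32  2.05 -0.51  0.44 -0.21]
slide [0.004 0.001 0.062] turn 0.003
```

Call:
jog_arm(moves=[{"slide": [0, 0, 0.03], "turn": 0}, {"slide": [0, 0, 0.05], "turn": 0}, {"slide": [0, 0, 0.06], "turn": 0}, {"slide": [0, 0, 0.062], "turn": 0}, {"slide": [0, 0, 0.062], "turn": 0}])

```text
clock: 5.5
eef_pos: [0.4671, 0.2002, 0.0109]
tcp_rot: [-0.0, 0.792, 0.611, -0.0]
wrist_force: [0.2, 0.1, -0.8]
grip_width: 0.0297
grasp_force: 30.0
```

Call:
jog_arm(moves=[{"slide": [0, 0, 0], "turn": 0}, {"slide": [0, 0, 0], "turn": 0}, {"slide": [0, 0, 0], "turn": 0}, {"slide": [0, 0, 0], "turn": 0}], gripper=106)

```text
clock: 5.9
eef_pos: [0.4672, 0.2004, 0.0111]
tcp_rot: [0.0, 0.792, 0.611, 0.0]
wrist_force: [-0.3, -0.3, 0.3]
grip_width: 0.0545
grasp_force: 0.0
```

Call:
jog_arm(moves=[{"slide": [0, 0, 0], "turn": 0}, {"slide": [0, 0, -0.06], "turn": 0}, {"slide": [0, 0, -0.16], "turn": 0}, {"slide": [0, 0, -0.28], "turn": 0}, {"slide": [0, 0, -0.4], "turn": 0}])

```text
clock: 6.4
eef_pos: [0.4665, 0.2, 0.1724]
tcp_rot: [-0.0, 0.792, 0.611, -0.001]
wrist_force: [-0.0, 1.2, -0.6]
grip_width: 0.055
grasp_force: 0.0
```

```bash
python3 t.py .459 -.162 .17 -108
```

```text
6.4 [0.4665 0.2    0.1724] y ang -14.7 0.05501007263308858 [-0.81  0.52  0.51  1.96 -0.36  0.76 -0.34]
slide [-0.88   0.212  0.007] turn 1.036
```

Call:
jog_arm(moves=[{"slide": [-0.125, 0.03, 0], "turn": 0.09}, {"slide": [-0.25, 0.06, 0], "turn": 0.18}, {"slide": [-0.37, 0.09, 0], "turn": 0.27}, {"slide": [-0.49, 0.12, 0], "turn": 0.36}, {"slide": [-0.6, 0.145, 0], "turn": 0.45}])

```text
clock: 6.9
eef_pos: [0.4619, -0.0485, 0.1713]
tcp_rot: [0.0, 0.955, 0.296, 0.0]
wrist_force: [0.2, 0.4, 0.1]
grip_width: 0.0549
grasp_force: 0.0
```

```bash
python3 t.py .459 -.162 .17 -108
```

```text
6.9 [ 0.4619 -0.0485  0.1713] y ang -55.6 0.054873774113339345 [-0.44  0.5   0.7   2.07 -0.49  0.73 -0.4 ]
slide [-0.167  0.23   0.003] turn 0.583
```

Call:
jog_arm(moves=[{"slide": [-0.06, 0.08, 0], "turn": 0.09}, {"slide": [-0.12, 0.16, 0], "turn": 0.18}, {"slide": [-0.165, 0.23, 0], "turn": 0.27}, {"slide": [-0.165, 0.23, 0], "turn": 0.36}, {"slide": [-0.165, 0.23, 0], "turn": 0.45}], gripper=0)

```text
clock: 7.4
eef_pos: [0.4601, -0.1612, 0.1711]
tcp_rot: [0.0, 0.999, -0.054, 0.0]
wrist_force: [0.7, 0.3, -0.1]
grip_width: 0.0915
grasp_force: 0.0
```

Call:
jog_arm(moves=[{"slide": [0, 0, 0], "turn": 0.09}, {"slide": [0, 0, 0], "turn": 0.12}, {"slide": [0, 0, 0], "turn": 0.12}, {"slide": [0, 0, 0], "turn": 0.12}])

```text
clock: 7.8
eef_pos: [0.4604, -0.1596, 0.1709]
tcp_rot: [-0.0, 0.99, -0.143, -0.0]
wrist_force: [-0.7, 0.5, -0.0]
grip_width: 0.0938
grasp_force: 0.0
```

```bash
python3 look.py w3
```

```text
7.8 [ 0.46037424 -0.15958873  0.17086644] [-6.50959412e-05  9.89735803e-01 -1.42909138e-01 -1.20178388e-04]
```

View pics/w3.png

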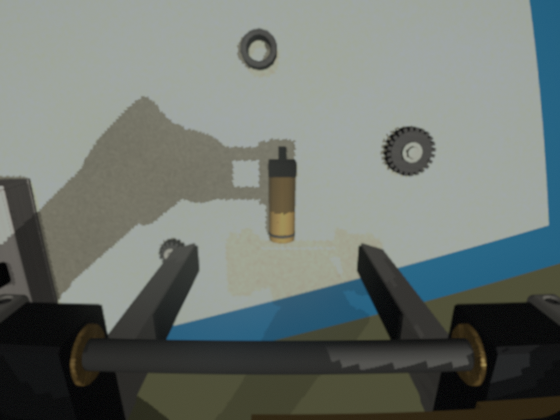

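The cylinder is vertical in view: nozzle tip (282.5,147), head front (283,159), tail (282,242), edges at columns 269 and 296. The big gear centre is at (409,151).

```bash
python3 - <<'E'
from h import *
p=np.load('w3.npy');s0=dict(eef_pos=p[:3],tcp_rot=p[3:])
c=cam('wrist',s0);P=cast(c,[(282.5,147),(282.2,241),(269,205),(296,205)],.017);print(P.round(4))
d=P[0]-P[1];print('len',np.linalg.norm(d),np.degrees(np.arctan2(d[1],d[0])))
u=d/np.linalg.norm(d); o=np.mean([P[0]-u*.056,P[1]+u*.042],0);print(o,np.linalg.norm(P[2]-P[3]),tool(o,.0065))
print('gear',cast(c,[(409,151)],.015))
E
```

```text
[[ 0.5061 -0.1792]
 [ 0.4097 -0.1509]
 [ 0.4524 -0.1489]
 [ 0.4444 -0.176 ]]
len 0.10046613056315813 -16.36818942353106
[ 0.45117922 -0.16308347] 0.028245348124891465 [-0.01970419  0.0149507   0.41105388]
gear [[ 0.46627153 -0.30163023]]
```

Call:
jog_arm(moves=[{"slide": [-0.02, 0.015, 0.12], "turn": 0}, {"slide": [-0.02, 0.015, 0.24], "turn": 0}, {"slide": [-0.02, 0.015, 0.34], "turn": 0}, {"slide": [-0.02, 0.015, 0.4], "turn": 0}, {"slide": [-0.02, 0.015, 0.413], "turn": 0}])

```text
clock: 8.35
eef_pos: [0.4496, -0.1625, 0.0037]
tcp_rot: [-0.001, 0.99, -0.144, -0.002]
wrist_force: [0.2, -0.0, 0.0]
grip_width: 0.0944
grasp_force: 0.0
```

Call:
jog_arm(moves=[{"slide": [0, 0, 0], "turn": 0}, {"slide": [0, 0, 0], "turn": 0}, {"slide": [0, 0, 0], "turn": 0}, {"slide": [0, 0, 0], "turn": 0}, {"slide": [0, 0, 0], "turn": 0}], gripper=255)

```text
clock: 8.85
eef_pos: [0.4516, -0.1631, 0.0064]
tcp_rot: [0.0, 0.99, -0.143, 0.001]
wrist_force: [0.0, -0.1, 0.0]
grip_width: 0.0573
grasp_force: 0.0
```

Call:
jog_arm(moves=[{"slide": [0, 0, 0], "turn": 0}, {"slide": [0, 0, 0], "turn": 0}, {"slide": [0, 0, 0], "turn": 0}, {"slide": [0, 0, 0], "turn": 0}, {"slide": [0, 0, 0], "turn": 0}])

```text
clock: 9.35
eef_pos: [0.4511, -0.1629, 0.0057]
tcp_rot: [-0.0, 0.99, -0.144, -0.0]
wrist_force: [0.5, 0.1, 0.6]
grip_width: 0.0272
grasp_force: 30.0
```

Call:
jog_arm(moves=[{"slide": [0, 0, -0.1], "turn": 0}, {"slide": [0, 0, -0.2], "turn": -0.09}, {"slide": [-0.04, -0.09, -0.28], "turn": -0.18}, {"slide": [-0.085, -0.2, -0.285], "turn": -0.27}, {"slide": [-0.13, -0.31, -0.285], "turn": -0.36}])

```text
clock: 9.85
eef_pos: [0.4369, -0.0285, 0.1207]
tcp_rot: [0.0, 0.99, 0.14, 0.001]
wrist_force: [1.2, 0.9, -2.1]
grip_width: 0.0269
grasp_force: 30.0
```

```bash
python3 t.py .4073 .2105 .12 -15
```

```text
9.85 [ 0.4369 -0.0285  0.1207] y ang -73.9 0.026859795555916 [-0.48  0.57  0.7   2.19 -0.67  0.6  -0.57]
slide [ 0.095 -0.595  0.002] turn -0.654
```

Call:
jog_arm(moves=[{"slide": [0.02, -0.12, 0], "turn": -0.09}, {"slide": [0.04, -0.24, 0], "turn": -0.18}, {"slide": [0.06, -0.36, 0], "turn": -0.27}, {"slide": [0.075, -0.48, 0], "turn": -0.36}, {"slide": [0.095, -0.59, 0], "turn": -0.45}])

```text
clock: 10.35
eef_pos: [0.4073, 0.2099, 0.1196]
tcp_rot: [-0.0, 0.88, 0.475, -0.0]
wrist_force: [0.9, -0.1, -1.2]
grip_width: 0.0271
grasp_force: 30.0
```

Call:
jog_arm(moves=[{"slide": [0, 0, 0], "turn": -0.09}, {"slide": [0, 0, 0], "turn": -0.18}, {"slide": [0, 0, 0], "turn": -0.2}, {"slide": [0, 0, 0], "turn": -0.2}])

```text
clock: 10.75
eef_pos: [0.4084, 0.2074, 0.1197]
tcp_rot: [-0.0, 0.798, 0.603, -0.0]
wrist_force: [0.2, -0.0, -1.1]
grip_width: 0.0271
grasp_force: 30.0
```

```bash
python3 t.py .4073 .2105 .0112 -15; python3 look.py w4
```

```text
10.75 [0.4084 0.2074 0.1197] y ang -15.8 0.02712858734685599 [-0.85  0.54  0.46  2.13 -0.45  0.56 -0.34]
slide [ 0.007 -0.005  0.271] turn -0.009
10.75 [0.4084016  0.20738802 0.11967838] [-7.28099763e-05  7.97500031e-01  6.03318889e-01 -1.14986926e-04]
```

View pics/w4.png

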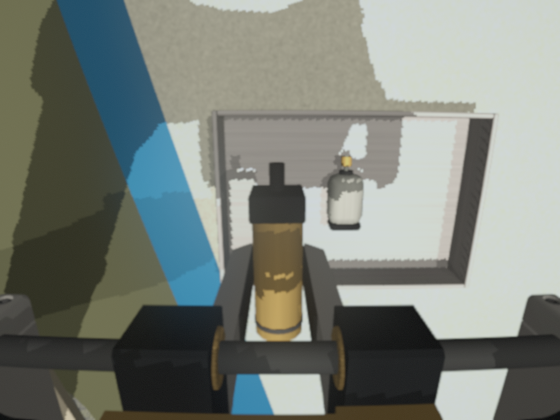

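The cylinder is held straight between the fingers, and the motor sits upright on the tray floor at (346,200). The left half of the tray is free.

Call:
jog_arm(moves=[{"slide": [0.007, -0.005, 0.08], "turn": -0.01}, {"slide": [0.007, -0.005, 0.15], "turn": -0.01}, {"slide": [0.007, -0.005, 0.21], "turn": -0.01}, {"slide": [0.007, -0.005, 0.25], "turn": -0.01}, {"slide": [0.007, -0.005, 0.26], "turn": -0.01}])

```text
clock: 11.3
eef_pos: [0.4066, 0.2099, 0.0142]
tcp_rot: [-0.0, 0.793, 0.609, -0.002]
wrist_force: [0.4, -0.1, -1.0]
grip_width: 0.0274
grasp_force: 30.0
```

Call:
jog_arm(moves=[{"slide": [0, 0, 0.006], "turn": 0}, {"slide": [0, 0, 0.01], "turn": 0}, {"slide": [0, 0, 0.011], "turn": 0}, {"slide": [0, 0, 0.011], "turn": 0}])

```text
clock: 11.7
eef_pos: [0.4077, 0.2114, 0.0119]
tcp_rot: [0.0, 0.792, 0.611, 0.001]
wrist_force: [0.9, -0.1, -1.5]
grip_width: 0.0272
grasp_force: 30.0
```

Call:
jog_arm(moves=[{"slide": [0, 0, 0], "turn": 0}, {"slide": [0, 0, 0], "turn": 0}, {"slide": [0, 0, 0], "turn": 0}, {"slide": [0, 0, 0], "turn": 0}, {"slide": [0, 0, 0], "turn": 0}], gripper=133)

```text
clock: 12.2
eef_pos: [0.4073, 0.2111, 0.0114]
tcp_rot: [-0.0, 0.792, 0.611, 0.0]
wrist_force: [0.1, 0.3, 0.8]
grip_width: 0.0451
grasp_force: 0.0
```

Call:
jog_arm(moves=[{"slide": [0, 0, -0.04], "turn": 0}, {"slide": [0, 0, -0.1], "turn": 0}, {"slide": [0, 0, -0.2], "turn": 0}, {"slide": [0, 0, -0.3], "turn": 0}, {"slide": [0, 0, -0.4], "turn": 0}])

```text
clock: 12.7
eef_pos: [0.4068, 0.2107, 0.1727]
tcp_rot: [0.0, 0.792, 0.611, -0.0]
wrist_force: [0.2, 1.4, -0.4]
grip_width: 0.0447
grasp_force: 0.0
```

```bash
python3 t.py .4663 -.3016 .17 -60;python3 look.py w5
```

```text
12.7 [0.4068 0.2107 0.1727] y ang -14.7 0.044671944117991455 [-0.94  0.46  0.57  2.08 -0.38  0.7  -0.38]
slide [-1.201  0.47   0.008] turn 0.503
12.7 [0.40680101 0.21071962 0.17274881] [ 1.78141515e-05  7.91948970e-01  6.10587117e-01 -4.47883897e-04]
```

View pics/w5.png

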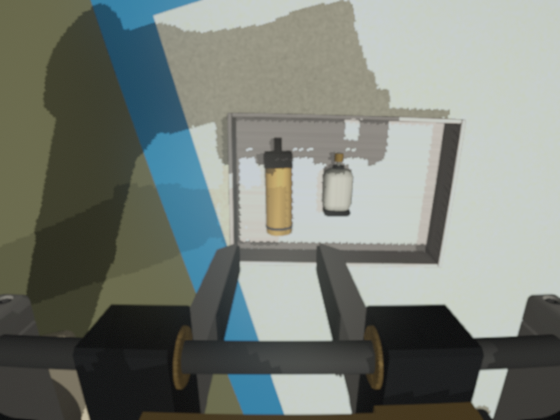

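The cylinder and motor lie flat, side by side on the tray floor, with the right third free for the gear.

Call:
jog_arm(moves=[{"slide": [-0.115, 0.045, 0], "turn": 0.09}, {"slide": [-0.23, 0.09, 0], "turn": 0.18}, {"slide": [-0.345, 0.135, 0], "turn": 0.27}, {"slide": [-0.46, 0.18, 0], "turn": 0.36}, {"slide": [-0.575, 0.225, 0], "turn": 0.45}], gripper=0)

```text
clock: 13.25
eef_pos: [0.4357, -0.0359, 0.1714]
tcp_rot: [-0.0, 0.955, 0.296, 0.0]
wrist_force: [1.3, -0.4, -0.6]
grip_width: 0.0815
grasp_force: 0.0
```

```bash
python3 t.py .4663 -.3016 .17 -75
```

```text
13.25 [ 0.4357 -0.0359  0.1714] y ang -55.5 0.08153556634549343 [-0.51  0.48  0.75  2.14 -0.51  0.71 -0.39]
slide [-0.313  0.591  0.003] turn 0.216
```

Call:
jog_arm(moves=[{"slide": [-0.055, 0.11, 0], "turn": 0.07}, {"slide": [-0.115, 0.22, 0], "turn": 0.14}, {"slide": [-0.175, 0.33, 0], "turn": 0.21}, {"slide": [-0.235, 0.44, 0], "turn": 0.215}, {"slide": [-0.29, 0.55, 0], "turn": 0.215}])

```text
clock: 13.75
eef_pos: [0.4658, -0.2829, 0.171]
tcp_rot: [-0.0, 0.991, 0.134, -0.0]
wrist_force: [0.6, 0.2, 0.2]
grip_width: 0.094
grasp_force: 0.0
```

Call:
jog_arm(moves=[{"slide": [0, 0, 0.05], "turn": 0}, {"slide": [0, 0, 0.1], "turn": 0}, {"slide": [0, 0, 0.1], "turn": 0}, {"slide": [0, 0, 0.1], "turn": 0}])

```text
clock: 14.15
eef_pos: [0.4659, -0.2809, 0.1313]
tcp_rot: [-0.0, 0.991, 0.134, -0.0]
wrist_force: [-0.1, 0.6, -0.6]
grip_width: 0.0941
grasp_force: 0.0
```

```bash
python3 t.py .4663 -.3016 .0055 -75;python3 look.py w6
```

```text
14.15 [ 0.4659 -0.2809  0.1313] y ang -74.6 0.09413083222591503 [ 0.04  0.69  0.72  1.9  -0.63  0.79 -0.19]
slide [-0.013  0.05   0.315] turn 0.005
14.15 [ 0.46591927 -0.28094613  0.13134853] [-2.36665896e-04  9.90946606e-01  1.34255949e-01 -3.29245835e-04]
```

View pics/w6.png

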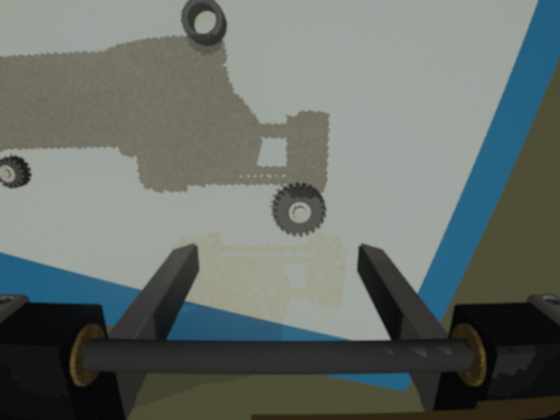

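The gear is in clear view, centred at (299,209), with nothing close to the fingers. Its position agrees with the earlier measurements.

Call:
jog_arm(moves=[{"slide": [-0.013, 0.05, 0.08], "turn": 0}, {"slide": [-0.013, 0.05, 0.17], "turn": 0}, {"slide": [-0.013, 0.05, 0.25], "turn": 0}, {"slide": [-0.013, 0.05, 0.3], "turn": 0}, {"slide": [-0.013, 0.05, 0.315], "turn": 0}])

```text
clock: 14.7
eef_pos: [0.4663, -0.301, 0.0044]
tcp_rot: [-0.001, 0.991, 0.135, -0.001]
wrist_force: [-0.0, 0.2, -0.3]
grip_width: 0.0939
grasp_force: 0.0
```

Call:
jog_arm(moves=[{"slide": [0, 0, 0], "turn": 0}, {"slide": [0, 0, 0], "turn": 0}, {"slide": [0, 0, 0], "turn": 0}, {"slide": [0, 0, 0], "turn": 0}, {"slide": [0, 0, 0], "turn": 0}], gripper=255)

```text
clock: 15.2
eef_pos: [0.4669, -0.3019, 0.006]
tcp_rot: [0.0, 0.991, 0.134, 0.0]
wrist_force: [-0.3, -0.2, -0.1]
grip_width: 0.0572
grasp_force: 0.0
```

Call:
jog_arm(moves=[{"slide": [0, 0, 0], "turn": 0}, {"slide": [0, 0, 0], "turn": 0}, {"slide": [0, 0, 0], "turn": 0}, {"slide": [0, 0, 0], "turn": 0}])

```text
clock: 15.6
eef_pos: [0.4667, -0.3018, 0.0057]
tcp_rot: [-0.0, 0.991, 0.134, 0.0]
wrist_force: [-0.0, 0.3, 5.7]
grip_width: 0.0495
grasp_force: 30.0
```

Call:
jog_arm(moves=[{"slide": [0, 0, -0.1], "turn": 0}, {"slide": [0, 0, -0.2], "turn": 0}, {"slide": [0.035, -0.085, -0.28], "turn": 0}, {"slide": [0.08, -0.195, -0.285], "turn": 0}, {"slide": [0.125, -0.305, -0.285], "turn": 0}])

```text
clock: 16.1
eef_pos: [0.4827, -0.1701, 0.1202]
tcp_rot: [0.0, 0.991, 0.133, 0.001]
wrist_force: [0.0, 0.8, -1.7]
grip_width: 0.0493
grasp_force: 30.0
```

Call:
jog_arm(moves=[{"slide": [0.047, -0.11, 0], "turn": 0}, {"slide": [0.094, -0.22, 0], "turn": 0}, {"slide": [0.141, -0.33, 0], "turn": 0}, {"slide": [0.19, -0.44, 0], "turn": 0}, {"slide": [0.235, -0.55, 0], "turn": 0}])

```text
clock: 16.6
eef_pos: [0.5141, 0.0682, 0.119]
tcp_rot: [0.0, 0.991, 0.134, -0.0]
wrist_force: [0.5, -0.1, -1.5]
grip_width: 0.0493
grasp_force: 30.0
```

```bash
python3 t.py .5338 .1839 .12 -75
```

```text
16.6 [0.5141 0.0682 0.119 ] y ang -74.6 0.04931188088410082 [-0.68  0.7   0.78  1.98 -0.71  0.76 -0.77]
slide [ 0.125 -0.266 -0.003] turn 0.005
```

Call:
jog_arm(moves=[{"slide": [0.045, -0.1, 0], "turn": 0}, {"slide": [0.09, -0.2, 0], "turn": 0}, {"slide": [0.12, -0.266, 0], "turn": 0}, {"slide": [0.12, -0.266, 0.05], "turn": 0}, {"slide": [0.12, -0.266, 0.1], "turn": 0}])

```text
clock: 17.1
eef_pos: [0.5321, 0.1832, 0.0784]
tcp_rot: [0.0, 0.991, 0.136, 0.0]
wrist_force: [-0.3, 0.2, -0.9]
grip_width: 0.0491
grasp_force: 30.0
```

Call:
jog_arm(moves=[{"slide": [0, 0, 0.02], "turn": 0}, {"slide": [0, 0, 0.02], "turn": 0}, {"slide": [0, 0, 0.02], "turn": 0}])

```text
clock: 17.4
eef_pos: [0.5325, 0.181, 0.0717]
tcp_rot: [0.0, 0.991, 0.134, 0.0]
wrist_force: [0.4, -0.4, -1.2]
grip_width: 0.0494
grasp_force: 30.0
```

```bash
python3 t.py .5338 .1839 .0108 -75
```

```text
17.4 [0.5325 0.181  0.0717] y ang -74.6 0.0493654585293322 [-0.82  0.82  0.73  1.89 -0.8   0.75 -0.93]
slide [ 0.005 -0.006  0.152] turn 0.004
```

Call:
jog_arm(moves=[{"slide": [0.005, -0.006, 0.05], "turn": 0}, {"slide": [0.005, -0.006, 0.1], "turn": 0}, {"slide": [0.005, -0.006, 0.13], "turn": 0}, {"slide": [0.005, -0.006, 0.148], "turn": 0}, {"slide": [0.005, -0.006, 0.152], "turn": 0}])

```text
clock: 17.9
eef_pos: [0.5335, 0.1841, 0.0104]
tcp_rot: [0.0, 0.991, 0.134, -0.0]
wrist_force: [0.3, -0.5, -1.7]
grip_width: 0.0493
grasp_force: 30.0
```

Call:
jog_arm(moves=[{"slide": [0, 0, 0], "turn": 0}, {"slide": [0, 0, 0], "turn": 0}, {"slide": [0, 0, 0], "turn": 0}])

```text
clock: 18.2
eef_pos: [0.534, 0.1845, 0.0112]
tcp_rot: [-0.0, 0.991, 0.134, 0.001]
wrist_force: [-0.2, -0.2, -0.2]
grip_width: 0.049
grasp_force: 30.0
```

Call:
jog_arm(moves=[{"slide": [0, 0, 0], "turn": 0}, {"slide": [0, 0, 0], "turn": 0}, {"slide": [0, 0, 0], "turn": 0}, {"slide": [0, 0, 0], "turn": 0}, {"slide": [0, 0, 0], "turn": 0}], gripper=87)

```text
clock: 18.7
eef_pos: [0.5335, 0.1844, 0.0106]
tcp_rot: [-0.0, 0.991, 0.134, 0.0]
wrist_force: [-0.1, -0.6, 0.4]
grip_width: 0.0617
grasp_force: 0.0
```

Call:
jog_arm(moves=[{"slide": [0, 0, -0.04], "turn": 0}, {"slide": [0, 0, -0.1], "turn": 0}, {"slide": [0, 0, -0.2], "turn": 0}, {"slide": [0, 0, -0.3], "turn": 0}, {"slide": [0, 0, -0.4], "turn": 0}])

```text
clock: 19.2
eef_pos: [0.5333, 0.1839, 0.1731]
tcp_rot: [0.0, 0.991, 0.134, 0.0]
wrist_force: [-0.2, -0.5, -0.2]
grip_width: 0.0619
grasp_force: 0.0
```

```bash
python3 - <<'E'
from h import *
a=ctrl.grab_frame('side')[120:290,110:350,::-1];b=ctrl.grab_frame('wrist')[:,:,::-1]
cv2.imwrite('pics/end.png',np.vstack([cv2.resize(a,(423,300)),cv2.resize(b,(423,300))]))
E
```

```text
(no output)
```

View pics/end.png

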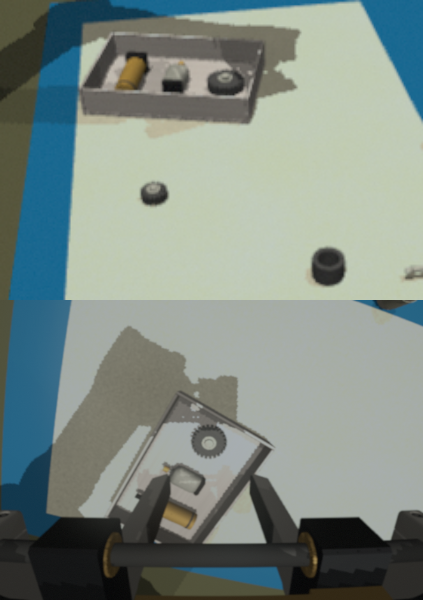

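All three parts lie flat, side by side in the tray: cylinder (130,72), motor (175,77) and gear (226,82) in the upper picture. The fingers are clear, and the small gear and bush are still in place.

```bash
python3 -c "from rig import ctrl; print(ctrl.close_job())"
```

```text
the job is handed in; nothing more can be done
None
```

The motor, cylinder and large gear are lying flat, side by side, on the tray floor. The job was handed in after about 19 s of robot time, and no verdict was returned.

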